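Load the V-groove drilling jig

TASK

Load the V-groove drilling jig for cross-drilling a tool handle: slide the short octagonal bar along the groove and under the hood as the spacer, and the handle blank after it, neck first, until the spacer lies fully home against the stop and the neck's end touches the spacer. Push gently, so that the stop is not shifted from its setting. Leave both pieces lying in the groove and everything else on the bench where it is.

Things in the scene. Friction and masses are not known exactly. Their poses are not given: they have to be found in the camera images.
- drill_jig: Wooden V-groove jig fixed to the bench, 290 x 66 mm, top 28 mm high. Origin on the bench under the groove's centre line; own x along the groove from its open end (x = -135 mm) to the stop end (+155), z up. The 90-degree V is 26 mm wide, 13 mm deep, open above from x = -135 to +15. A bar lying in it (flats on the V walls) has its centre line 36 mm above the bench, 8 mm above the jig's shoulders.
- hood_mouth (a point): Where the hood begins (jig x = +15 mm), at the centre line of a bar in the groove; axes as the jig. The hood is a steel plate, 66 mm wide, on four corner posts over the groove from jig x = +15 to +105 mm, underside 58 and top 66 mm above the bench (screws and bush to 73 mm). Bars slide under it; they cannot be put in from above and fingers do not fit in.
- stop_face (a point): Centre of the flat round face (24 mm across) of the stop, a steel rod in a carrier at the jig's far end, at the centre line of a bar in the groove; axes as the jig, +x points into the stop. Its setting varies: the face is 75 to 100 mm beyond the hood's mouth. Only friction holds it: a push of more than about 20 N along the groove shifts it.
- handle_blank: Wooden handle blank, 120 mm long, about 0.13 kg: octagonal body 102 mm long, 30 mm across flats, with a round neck 18 mm in diameter and 18 mm long at one end. Origin at mid-length on its lower flat, 15 mm below the centre line; own x along the blank to the neck (neck from x = +42 to +60 mm). Lies on the bench in any direction.
- neck_tip (a point): Centre of the end face of the handle blank's neck; axes as the blank.
- spacer_bar: The short octagonal wooden bar, 60 mm long, 30 mm across flats, both ends alike, no neck, about 0.12 kg. Origin: mid-length, on the flat it lies on (centre line 15 mm above); x along the bar. Lies on the bench in any direction.
- spacer_mid (a point): Centre of the spacer bar (mid-length, on its centre line); axes as the bar.
- plain_offcut: Bystander: octagonal wooden bar, 110 mm long, 30 mm across flats, no neck. Not part of the job. Origin mid-length on its lower flat, x along it.
- spool: Bystander: upright spool of beige thread, about 36 x 55 x 70 mm high, origin at its foot.
- jar: Bystander: small round jar, 43 mm across, 50 mm high, origin at its foot.
- mug: Bystander: mug with a handle, 78 x 113 x 101 mm high, origin at its foot.
- bottle: Bystander: dark bottle with a cap, 44 mm across, 98 mm high, origin at its foot, behind the jig.
- measure: Bystander: pocket tape measure, 32 x 83 x 68 mm high, origin at its foot, on the left.
There are look-alikes about, which are no part of the job. Leave any green or red look-alike of the spacer_bar alone.

How it is judged:
By the outcome, as a careful person would: the job done as asked, in the order asked, and still so for the second after the job is handed in, with the robot touching nothing.
It also fails if it takes over 72 s, if anything falls off the work surface, if the arm or the gripper's body presses on something with over 40 N, if the wrist force passes 120 N, or if a joint passes its speed limit or range.

ROBOT

A 6-joint arm with a two-finger parallel gripper is mounted at the origin on a cart in front of the work surface, level with it; the furniture and walls round the work are solid. World frame = base frame: x ahead of the robot, y to its left, z up, the work surface at z = 0. Lengths are in m, angles in rad, forces in N, time in s.
With the tool pointing down it reaches from about 0.375 to 0.9 m from the base axis. Payload 3.1 kg.
Tool frame: the origin (TCP) lies at the centre of the arm's flange, where the gripper is bolted on; the fingertips stand 173 mm ahead of it and the grasp point (between the pads) lies 155 mm ahead of it; z points along the fingers, x is the direction in which the jaws open and shut, and the axes are right-handed (so a half turn about z gives the same grasp; the last joint's range is limited). The gripper opens to 85 mm and grips with 20 to 120 N. Pads are 22 mm wide; open, the fingers measure 114 mm over their backs; the gripper's body (76 mm by 85 mm) begins 54 mm behind the grasp point. The pads swing forward as they close: fully open they stand 13 mm farther back than shut.
Start: joints at [1.145, 0.527, 1.433, -0, 1.181, -0.178], TCP at [0.153, 0.606, 0.405] pointing down, gripper open.
Joint ranges: [-3.08, 3.08], [-0.75, 2.2], [0.22, 2.44], [-1.43, 4.57], [0, 2.65], [-2.85, 2.85]. Speed limits (rad/s): [2.79, 2.79, 3.14, 3.14, 3.14, 3.14].

INTERFACE

Orientations are given as a unit quaternion [x, y, z, w].
In Python, from station import manip gives the robot as it stands.
- The arm moves only by the shell command python3 -m jog 'ROWS' [OPENING] [FORCE]. ROWS is JSON, a list that holds one entry, the list of rows, each a list of 4 numbers: the shift along the world's x, y, z in mm, then the turn about the world's z in degrees. A call has exactly 8 rows; each row shifts and turns the commanded pose from where the row before left it; what a row does not reach is not made up. A row lasts 1/8 s, in which the tool goes at most 62.5 mm and 10.7 degrees, less where a joint would pass 70% of its speed; a pose out of reach is approached as far as the arm can. A call is refused whole if a number of a shift passes 62.5 or a number of a turn 10.7, either way. A call with a gripper value outside its range is refused whole. OPENING is the opening in per cent of the stroke, from 0 (shut) to 100 (fully open), set as the call begins (- or left out, the last holds). The fingers move at their own pace and stop on an object; FORCE is the grip in N (left out, the last holds). Time passes only in rows, so rows that do not move let the fingers close, or fill a call up. It gives the time, the measured TCP pose, the force and the opening at its end, in the units of the state.
- manip.sense(): the state, without advancing time (a new reading comes with each control period).
- manip.snapshot(name): name is "scene" or "top"; returns the picture (480x640x3 uint8, red, green, blue); there is no depth.
- manip.camera_info(name): a dict with "fx", "fy", "cx", "cy" (pixels), "k1" (the pictures are not rectified: a ray, as slopes to the right and down, at radius r is drawn at 1 + k1 r^2 times it, then the intrinsics apply), "R" (3x3) and "t" (3): a world point X has camera coordinates R X + t. Camera axes: x right, y down, z forward; pixel columns grow to the right and rows downward; lengths in m; the calibration is good to about 2 mm. A picture is of the moment at which its call begins. camera_info takes no time and is no camera call.
- manip.sign_off(): hands the job in, once; it reports no verdict.
The state is a dict: "t": time; "q": joint angles; "qd": joint speeds; "tau": joint torques, N m; "tcp_pos": TCP position; "tool_rot": TCP orientation; "force": force on the tool from outside, world axes, zero at the start; "ft_torque": the same for the moment, N m; "finger_gap": opening from 0.0 (shut) to 1.0 (fully open).
Only numpy, scipy, OpenCV 4.12 (cv2) and the standard library are available. Lean on these libraries where they do the work, as an engineer would, in place of code of your own. Each camera call takes 0.05 s, during which the arm holds its last target. There are 200 camera calls.

## Working session

There is one attempt and no reset: what is moved stays moved. The work goes in short steps, Python scripts to look and compute and a shell command to move; the robot and the scene stay as the last step left them, time stands still between calls to the robot, and variables do not carry over. Pictures are saved under pics/ and viewed, about 8 in all and at most 12, crops included, and the job is handed in when it is done.

```bash
mkdir -p pics; ls; python3 - <<'E'
from station import manip
import cv2,numpy as np
for n in("scene","top"):
    im=manip.snapshot(n); cv2.imwrite(f"pics/{n}0.png",im[:,:,::-1]); c=manip.camera_info(n)
    print(n,{k:np.round(v,4).tolist() for k,v in c.items()}, (-np.array(c["R"]).T@np.array(c["t"])).round(3))
s=manip.sense(); print(s)
E
```

```text
pics
scene {'fx': 580.4768, 'fy': 580.4768, 'cx': 313.9747, 'cy': 235.1077, 'k1': 0.0587, 'R': [[0.4125, -0.9108, -0.019], [-0.5537, -0.2342, -0.7991], [0.7233, 0.3401, -0.6009]], 't': [-0.2433, 0.3613, 1.2348]} [-0.593 -0.557  1.026]
top {'fx': 538.302, 'fy': 538.302, 'cx': 322.3233, 'cy': 240.6637, 'k1': 0.0418, 'R': [[-0.0045, -0.9999, 0.0162], [-0.9858, 0.0017, -0.1678], [0.1678, -0.0167, -0.9857]], 't': [-0.0136, 0.5469, 1.3727]} [0.309 0.008 1.445]
{'t': 0.1, 'q': array([ 1.14448632e+00,  5.28396434e-01,  1.43378557e+00,  1.03551041e-05,
        1.18141659e+00, -1.78479872e-01]), 'qd': array([-0.00021914, -0.00182082, -0.00270229,  0.00024763, -0.00192768,
        0.0015059 ]), 'tau': array([ 7.41456893e-05, -4.43303132e+01, -1.78586268e+01, -2.14876322e-04,
        3.88804619e-03, -2.26092629e-05]), 'tcp_pos': array([0.15314003, 0.60562618, 0.40381323]), 'tool_rot': array([ 7.89082865e-01,  6.14285948e-01, -8.90457708e-04,  4.61579840e-04]), 'force': array([-0.95996147, -0.52944944, -0.425915  ]), 'ft_torque': array([-0.01134032,  0.01238946, -0.00495071]), 'finger_gap': 1.001034242689013}
```

View pics/top0.png

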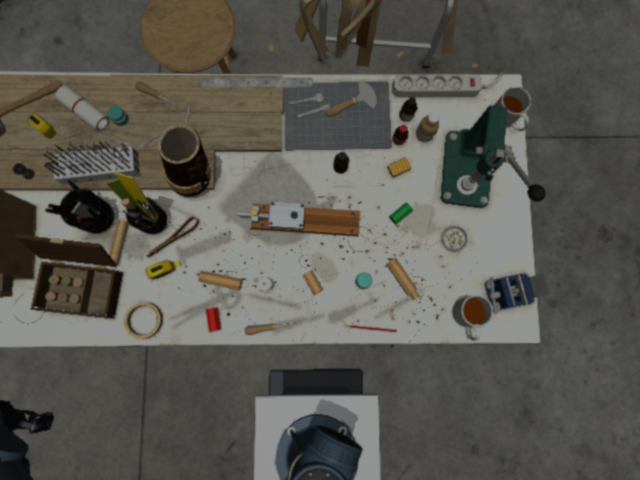

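View pics/scene0.png

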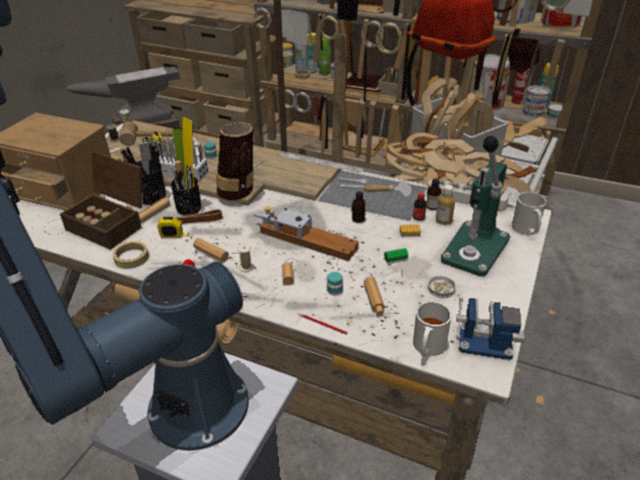

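```bash
python3 - <<'E'
import cv2,numpy as np
t=cv2.imread("pics/top0.png")
a=cv2.resize(t[255:305,190:430],None,fx=3.3,fy=3.3,interpolation=cv2.INTER_CUBIC)
b=cv2.resize(t[190:245,230:390],None,fx=4.95,fy=4.95,interpolation=cv2.INTER_CUBIC)
w=min(a.shape[1],b.shape[1]);o=np.vstack([a[:,:w],b[:,:w]]);print(o.shape)
cv2.imwrite("pics/crop1.png",cv2.convertScaleAbs(o,alpha=1.3))
E
```

```text
(437, 792, 3)
```

View pics/crop1.png

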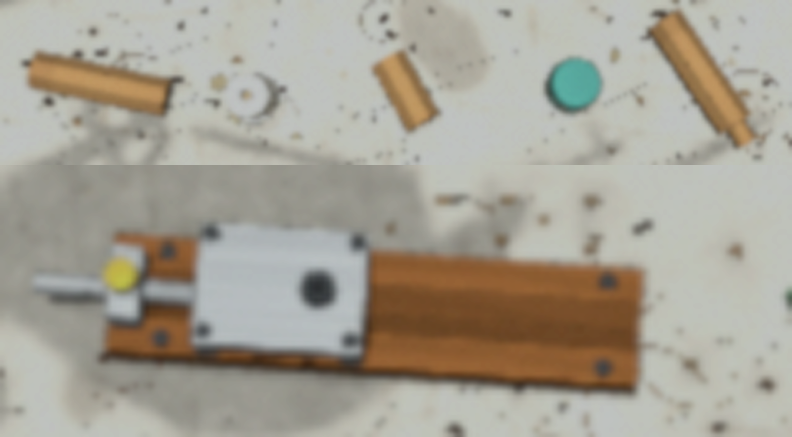

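Candidates (top view): spacer_bar is the plain-wood short bar at (313,282). The green (401,213) and red (213,319) cylinders and the yellow block (400,167) are look-alikes. The handle blank is the bar at (404,279), with its neck visible at the lower right. The necked one is not the bar at (220,281), which is the plain offcut, nor the (120,242) bar at the box. The jig's stop end is at the left (240,215).

```bash
cat > h.py <<'E'
import cv2,numpy as np
from station import manip
def ray(n,px,z):
    c=manip.camera_info(n);K=np.array([[c["fx"],0,c["cx"]],[0,c["fy"],c["cy"]],[0,0,1]])
    p=cv2.undistortPoints(np.array(px,float).reshape(-1,1,2),K,np.array([c["k1"],0,0,0.]))[:,0]
    R=np.array(c["R"]);o=-R.T@np.array(c["t"]);d=np.c_[p,np.ones(len(p))]@R
    return o+d*((z-o[2])/d[:,2])[:,None]
def wood(n,im,box):
    x0,y0,x1,y1=box;h=cv2.cvtColor(im[y0:y1,x0:x1],cv2.COLOR_RGB2HSV)
    m=((h[...,0]<24)&(h[...,0]>4)&(h[...,1]>95)&(h[...,2]>40)).astype(np.uint8)
    k,l,s,c=cv2.connectedComponentsWithStats(m)
    i=1+np.argmax(s[1:,4]);ys,xs=np.nonzero(l==i);return np.c_[xs+x0,ys+y0].astype(float)
def bar(n,im,box,z):
    p=wood(n,im,box);P=ray(n,p,z)[:,:2]*1000;m=P.mean(0);u=np.linalg.svd(P-m,full_matrices=False)[2][0]
    a=(P-m)@u;v=np.array([-u[1],u[0]]);b=(P-m)@v
    mid=m+u*(a.max()+a.min())/2
    return dict(n=len(p),mid=mid.round(1),mean=m.round(1),ang=np.degrees(np.arctan2(u[1],u[0])).round(1),L=np.ptp(a).round(1),W=np.ptp(b).round(1))
E
python3 - <<'E'
from h import *
t=manip.snapshot("top");s=manip.snapshot("scene")
for nm,bx,bs in(("spacer",(295,262,330,302),(272,255,305,292)),("blank",(380,250,430,308),(355,265,395,322)),("offcut",(190,262,250,300),(185,230,232,266))):
    print(nm,bar("top",t,bx,.015),bar("scene",s,bs,.015))
p=wood("top",t,(235,190,375,245));P=ray("top",p,.028)[:,:2]*1000
print("jig bbox",P.min(0),P.max(0),cv2.minAreaRect(P.astype(np.float32)))
# per-column top/bottom edges of the jig
for c in range(305,361,6):
    q=p[p[:,0]==c]
    if len(q): r=ray("top",[[c,q[:,1].min()-.5],[c,q[:,1].max()+.5]],.028)*1000; print(c,q[:,1].min(),q[:,1].max(),r[:,:2].round(1).tolist())
b=lambda x,y:[230+x/4.95,190+(y-165)/4.95]
print("hood corners",(ray("top",[b(195,226),b(367,238),b(360,357),b(190,350)],.066)*1000).round(1).tolist())
print("jig end",(ray("top",[b(641,268),b(635,386)],.028)*1000).round(1).tolist())
E
```

```text
spacer {'n': 211, 'mid': array([440.9,  11.3]), 'mean': array([440.5,  11.1]), 'ang': np.float64(-150.5), 'L': np.float64(57.5), 'W': np.float64(26.0)} {'n': 191, 'mid': array([444.1,  11.6]), 'mean': array([442.6,  10.8]), 'ang': np.float64(-151.0), 'L': np.float64(83.4), 'W': np.float64(25.3)}
blank {'n': 429, 'mid': array([ 448.6, -230.5]), 'mean': array([ 450.7, -229.2]), 'ang': np.float64(-147.2), 'L': np.float64(118.4), 'W': np.float64(28.5)} {'n': 392, 'mid': array([ 453.7, -228.9]), 'mean': array([ 453.6, -228.9]), 'ang': np.float64(-148.2), 'L': np.float64(139.2), 'W': np.float64(30.1)}
offcut {'n': 421, 'mid': array([447.5, 257.7]), 'mean': array([447.3, 256.9]), 'ang': np.float64(-102.4), 'L': np.float64(112.0), 'W': np.float64(27.1)} {'n': 343, 'mid': array([450.5, 258.5]), 'mean': array([450. , 256.6]), 'ang': np.float64(-105.2), 'L': np.float64(133.7), 'W': np.float64(38.4)}
jig bbox [ 567.92757255 -114.89828239] [639.40973398  41.3700561 ] ((603.569580078125, -37.09735870361328), (152.5291748046875, 66.65599822998047), 85.80638122558594)
305 208.0 231.0 [[640.8, 30.7], [574.9, 30.7]]
311 208.0 231.0 [[640.8, 14.5], [574.9, 14.6]]
317 208.0 232.0 [[640.8, -1.6], [572.2, -1.4]]
323 209.0 232.0 [[638.0, -17.8], [572.2, -17.5]]
329 209.0 233.0 [[638.0, -34.0], [569.4, -33.6]]
335 210.0 233.0 [[635.2, -50.2], [569.4, -49.6]]
341 210.0 233.0 [[635.2, -66.4], [569.4, -65.7]]
347 211.0 234.0 [[632.4, -82.6], [566.6, -81.8]]
353 211.0 234.0 [[632.4, -98.8], [566.6, -97.8]]
359 212.0 215.0 [[629.6, -114.9], [618.6, -114.7]]
hood corners [[645.8, 123.6, 66.0], [639.3, 32.4, 66.0], [575.0, 36.0, 66.0], [578.9, 125.4, 66.0]]
jig end [[631.5, -116.3, 28.0], [566.2, -112.0, 28.0]]
```

```bash
python3 -m jog '[[[18,-37,-8,-8.5],[18,-37,-8,-8.5],[18,-37,-8,-8.5],[18,-37,-8,-8.5],[18,-37,-8,-8.5],[18,-37,-8,-8.5],[18,-37,-8,-8.5],[18,-37,-8,-8.5]]]' 100 30; python3 -m jog '[[[18,-37,-8,-8.5],[18,-37,-8,-8.5],[18,-37,-8,-8.5],[18,-37,-8,-8.5],[18,-37,-8,-8.5],[18,-37,-8,-8.5],[18,-37,-8,-8.5],[18,-37,-8,-8.5]]]' 60 30
python3 -c "
from station import manip;import numpy as np
s=manip.sense();q=s['tool_rot'];print(s['tcp_pos'],2*np.degrees(np.arctan2(q[1],q[0])),q,s['q'])"
```

```text
t: 1.2
tcp_pos: [0.2978, 0.3088, 0.3406]
tool_rot: [0.998, 0.066, 0.0, -0.0]
force: [0.5, -0.2, 0.4]
finger_gap: 1.001
t: 2.2
tcp_pos: [0.4419, 0.0125, 0.2765]
tool_rot: [0.864, -0.504, 0.0, -0.0]
force: [1.0, -0.2, 0.6]
finger_gap: 0.602
[0.44193899 0.01249439 0.27648694] -60.49592710998295 [ 8.63853387e-01 -5.03743260e-01  2.08698655e-04 -1.02779374e-04] [-2.25537435e-01  5.19895261e-01  1.99895476e+00  1.23402716e-04
  6.22282961e-01  8.30215423e-01]
```

```bash
python3 -m jog '[[[0,-1,-24,0],[0,0,-24,0],[0,0,-20,0],[0,0,-14,0],[0,0,-8,0],[0,0,-4.5,0],[0,0,0,0],[0,0,0,0]]]' 60 40;  python3 -m jog '[[[0,0,0,0],[0,0,0,0],[0,0,0,0],[0,0,0,0],[0,0,0,0],[0,0,0,0],[0,0,0,0],[0,0,0,0]]]' 0 40
python3 - <<'E'
from h import *
s=manip.snapshot("scene");t=manip.snapshot("top")
cv2.imwrite("pics/g1.png",np.hstack([cv2.resize(s[200:320,230:370],None,fx=3,fy=3,interpolation=2),cv2.resize(t[230:320,265:355],(360,360),interpolation=2)])[:,:,::-1])
E
```

```text
t: 3.2
tcp_pos: [0.4414, 0.0129, 0.1826]
tool_rot: [0.865, -0.501, 0.0, -0.0]
force: [-0.5, 1.4, 0.1]
finger_gap: 0.599
t: 4.2
tcp_pos: [0.4414, 0.0129, 0.1828]
tool_rot: [0.865, -0.501, 0.001, -0.0]
force: [0.5, 1.1, 6.3]
finger_gap: 0.341
```

View pics/g1.png

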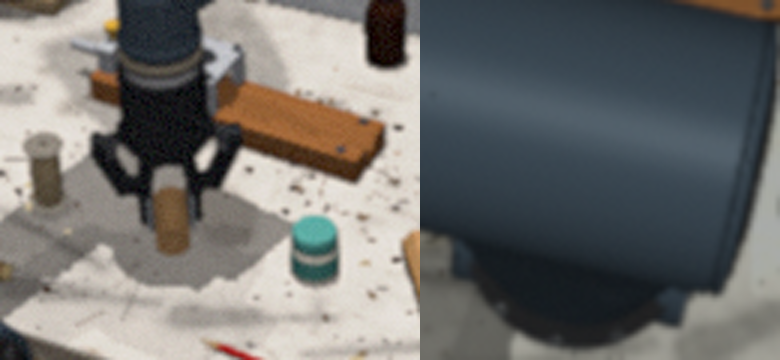

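```bash
python3 -m jog '[[[0,0,40,0],[0,0,40,0],[27.3,-3.6,0,9.4],[27.3,-3.6,0,9.4],[27.3,-3.6,0,9.4],[27.3,-3.6,0,9.4],[27.3,-3.6,0,9.4],[27.1,-3.9,0,9.4]]]'; python3 -m jog '[[[0,0,-15,0],[0,0,-15,0],[0,0,-10,0],[0,0,-4,0],[0,0,0,0],[0,0,0,0],[0,0,0,0],[0,0,0,0]]]'
python3 - <<'E'
from h import *
q=manip.sense();r=q['tool_rot'];print(q['tcp_pos'],2*np.degrees(np.arctan2(r[1],r[0])))
s=manip.snapshot("scene")
cv2.imwrite("pics/g2.png",cv2.resize(s[180:280,240:370],None,fx=5,fy=5,interpolation=2)[:,:,::-1])
E
```

```text
t: 5.3
tcp_pos: [0.6052, -0.009, 0.2617]
tool_rot: [1.0, -0.03, -0.001, -0.0]
force: [0.1, -0.1, -2.1]
finger_gap: 0.339
t: 6.3
tcp_pos: [0.605, -0.009, 0.2186]
tool_rot: [0.999, -0.033, 0.0, 0.0]
force: [0.5, 0.0, -1.6]
finger_gap: 0.338
[ 0.60497022 -0.00902952  0.21860213] -3.801347389898278
```

View pics/g2.png

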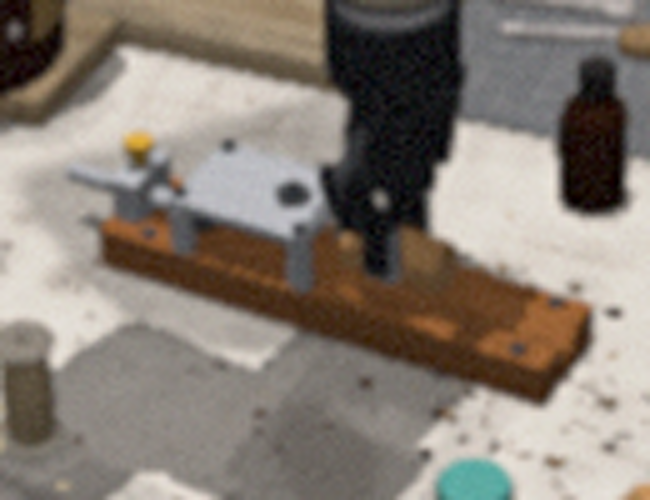

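```bash
python3 -m jog '[[[0,0,-5,0],[0,0,-4,0],[0,0,-2,0],[0,0,-1,0],[0,0,-0.5,0],[0,0,-0.5,0],[0,0,0,0],[0,0,0,0]]]'; python3 -m jog '[[[0,0,-0.5,0],[0,0,-0.5,0],[0,0,-0.3,0],[0,0,0,0],[0,0,0,0],[0,0,0,0],[0,0,0,0],[0,0,0,0]]]'
```

```text
t: 7.35
tcp_pos: [0.6056, -0.0091, 0.2059]
tool_rot: [0.999, -0.033, 0.001, 0.0]
force: [1.8, -0.4, 4.9]
finger_gap: 0.343
t: 8.35
tcp_pos: [0.606, -0.0092, 0.2051]
tool_rot: [0.999, -0.033, 0.002, 0.0]
force: [3.4, -0.2, 7.4]
finger_gap: 0.338
```

```bash
python3 -m jog '[[[0.5,0,0,0],[0.5,0,0,0],[0.5,0,0,0],[0.5,0,0,0],[0,0,0,0],[0,0,0,0],[0,0,0,0],[0,0,0,0]]]'; python3 -m jog '[[[0,0,-0.5,0],[0,0,-0.5,0],[0,0,-0.3,0],[0,0,0,0],[0,0,0,0],[0,0,0,0],[0,0,0,0],[0,0,0,0]]]'
```

```text
t: 9.35
tcp_pos: [0.6073, -0.0092, 0.2043]
tool_rot: [0.999, -0.033, 0.001, 0.0]
force: [3.5, -1.4, 5.1]
finger_gap: 0.337
t: 10.35
tcp_pos: [0.6074, -0.0092, 0.2041]
tool_rot: [0.999, -0.033, 0.001, 0.0]
force: [2.5, -0.5, 12.4]
finger_gap: 0.34
```

```bash
python3 -m jog '[[[0.5,0,0.7,0],[0.2,3,0,0],[0.2,3,0,0],[0.2,4,0,0],[0.3,4,0,0],[0.3,4,0,0],[0.2,4,0,0],[0,0,0,0]]]'; python3 -m jog '[[[0,0,0,0],[0,0,0,0],[0,0,0,0],[0,0,6,0],[0,0,15,0],[0,0,20,0],[0,0,20,0],[0,0,20,0]]]' 62
python3 - <<'E'
from h import *
s=manip.snapshot("scene")
cv2.imwrite("pics/g3.png",cv2.resize(s[180:280,240:370],None,fx=5,fy=5,interpolation=2)[:,:,::-1])
E
```

```text
t: 11.35
tcp_pos: [0.6092, 0.0117, 0.2041]
tool_rot: [0.999, -0.033, 0.001, 0.001]
force: [0.9, -4.7, 7.3]
finger_gap: 0.341
t: 12.35
tcp_pos: [0.6088, 0.0131, 0.2862]
tool_rot: [0.999, -0.033, 0.001, 0.0]
force: [-0.3, 0.1, 1.0]
finger_gap: 0.618
```

View pics/g3.png

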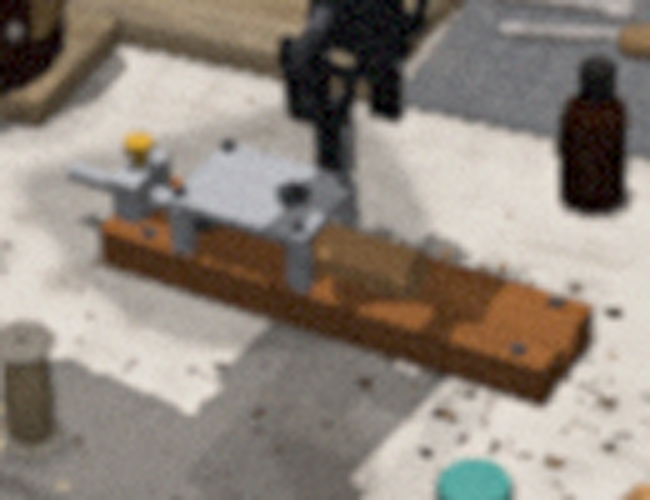

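```bash
python3 -m jog '[[[-9.4,-14.9,0,7.7],[-9.4,-14.9,0,7.7],[-9.4,-14.9,0,7.7],[-9.4,-14.9,0,7.7],[-9.4,-14.9,0,7.7],[-9.4,-14.9,0,7.7],[-9.4,-14.9,0,7.7],[-9.4,-14.9,0,7.7]]]' 62; python3 -m jog '[[[-9.4,-14.9,0,7.7],[-9.4,-14.9,0,7.7],[-9.4,-14.9,0,7.7],[-9.4,-14.9,0,7.7],[-9.4,-14.9,0,7.7],[-9.4,-14.9,0,7.7],[-9.4,-14.9,0,7.7],[-9.4,-14.9,0,7.7]]]'
python3 - <<'E'
from h import *
q=manip.sense();r=q['tool_rot'];print(q['tcp_pos'],2*np.degrees(np.arctan2(r[1],r[0])),q['q'][5])
E
```

```text
t: 13.4
tcp_pos: [0.5333, -0.1067, 0.2849]
tool_rot: [0.874, 0.485, 0.0, 0.0]
force: [-0.0, -0.1, 0.6]
finger_gap: 0.618
t: 14.4
tcp_pos: [0.4581, -0.2259, 0.2849]
tool_rot: [0.503, 0.865, -0.0, 0.001]
force: [-0.4, -0.6, 0.2]
finger_gap: 0.619
[ 0.45811968 -0.22589551  0.28489028] 119.65882742491998 -2.765668783917102
```

```bash
python3 -m jog '[[[0.5,0.5,-26,0],[0,0,-26,0],[0,0,-22,0],[0,0,-14,0],[0,0,-9,0],[0,0,-5.3,0],[0,0,0,0],[0,0,0,0]]]' 62 40;  python3 -m jog '[[[0,0,0,0],[0,0,0,0],[0,0,0,0],[0,0,0,0],[0,0,0,0],[0,0,0,0],[0,0,0,0],[0,0,0,0]]]' 0 40; python3 -m jog '[[[0,0,20,0],[0,0,30,0],[0,0,30,0],[0,0,0,0],[0,0,0,0],[0,0,0,0],[0,0,0,0],[0,0,0,0]]]'
python3 - <<'E'
from h import *
q=manip.sense();r=q['tool_rot'];print(q['tcp_pos'],2*np.degrees(np.arctan2(r[1],r[0])))
s=manip.snapshot("scene")
cv2.imwrite("pics/g4.png",cv2.resize(s[160:340,300:440],None,fx=3.3,fy=3.3,interpolation=2)[:,:,::-1])
E
```

```text
t: 15.4
tcp_pos: [0.459, -0.225, 0.1824]
tool_rot: [0.505, 0.863, -0.0, 0.0]
force: [0.1, -0.5, -0.6]
finger_gap: 0.62
t: 16.4
tcp_pos: [0.459, -0.225, 0.1827]
tool_rot: [0.504, 0.863, -0.0, 0.001]
force: [0.1, 0.1, 5.2]
finger_gap: 0.34
t: 17.4
tcp_pos: [0.4588, -0.2249, 0.2614]
tool_rot: [0.505, 0.863, 0.0, -0.001]
force: [-0.7, 0.2, -1.7]
finger_gap: 0.346
[ 0.45876152 -0.22486563  0.26141303] 119.3951923256174
```

View pics/g4.png

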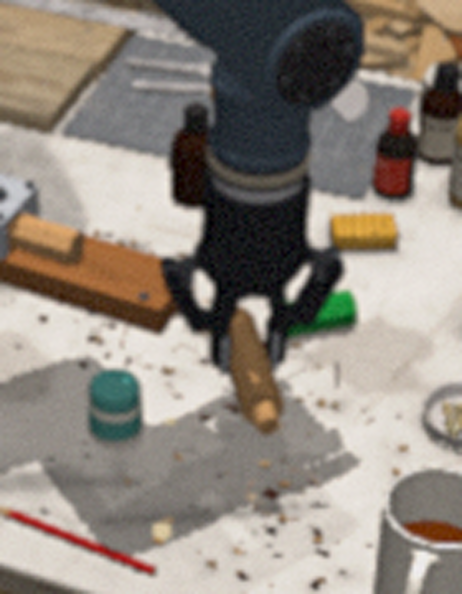

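```bash
python3 -m jog '[[[8.9,7.7,0,-7.7],[8.9,7.7,0,-7.7],[8.9,7.7,0,-7.7],[8.9,7.7,0,-7.7],[8.9,7.7,0,-7.7],[8.9,7.7,0,-7.7],[8.9,7.7,0,-7.7],[8.9,7.7,0,-7.7]]]' ; python3 -m jog '[[[8.9,7.7,0,-7.7],[8.9,7.7,0,-7.7],[8.9,7.7,0,-7.7],[8.9,7.7,0,-7.7],[8.9,7.7,0,-7.7],[8.9,7.7,0,-7.7],[8.9,7.7,0,-7.7],[9.5,7.7,0,-7.7]]]'; python3 -m jog '[[[0,0,-15,0],[0,0,-15,0],[0,0,-10,0],[0,0,-4,0],[0,0,0,0],[0,0,0,0],[0,0,0,0],[0,0,0,0]]]'
python3 - <<'E'
from h import *
q=manip.sense();r=q['tool_rot'];print(q['tcp_pos'],2*np.degrees(np.arctan2(r[1],r[0])))
s=manip.snapshot("scene")
cv2.imwrite("pics/g5.png",cv2.resize(s[180:280,250:380],None,fx=5,fy=5,interpolation=2)[:,:,::-1])
E
```

```text
t: 18.45
tcp_pos: [0.5303, -0.163, 0.2618]
tool_rot: [0.877, 0.481, -0.0, -0.0]
force: [-0.2, -0.0, -2.6]
finger_gap: 0.344
t: 19.45
tcp_pos: [0.602, -0.1014, 0.2617]
tool_rot: [0.999, -0.035, -0.0, -0.0]
force: [-0.1, 0.4, -1.7]
finger_gap: 0.347
t: 20.45
tcp_pos: [0.602, -0.1017, 0.2184]
tool_rot: [0.999, -0.033, 0.0, 0.0]
force: [0.6, -0.4, -2.9]
finger_gap: 0.342
[ 0.60196052 -0.10170989  0.21838131] -3.793369188228653
```

View pics/g5.png

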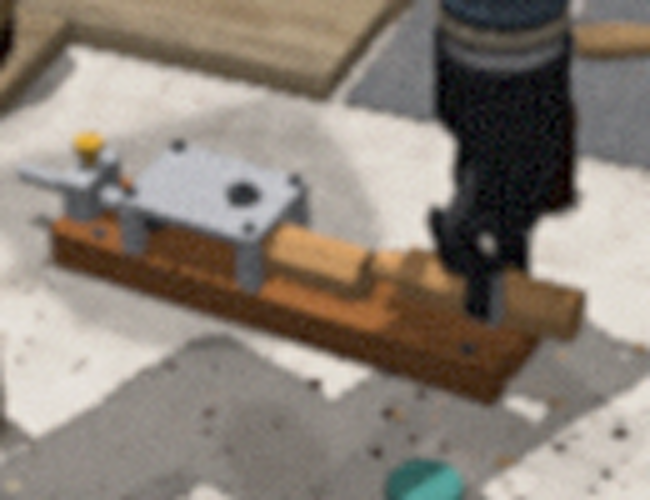

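```bash
python3 -m jog '[[[-0.3,-4,0,0],[-0.3,-4,0,0],[0,0,-5,0],[0,0,-4,0],[0,0,-2,0],[0,0,-1,0],[0,0,-0.5,0],[0,0,0,0]]]'; python3 -m jog '[[[0,0,-0.5,0],[0,0,-0.5,0],[0,0,-0.3,0],[0,0,0,0],[0,0,0,0],[0,0,0,0],[0,0,0,0],[0,0,0,0]]]'
```

```text
t: 21.5
tcp_pos: [0.6014, -0.1097, 0.2057]
tool_rot: [0.999, -0.033, 0.0, 0.0]
force: [1.2, 0.4, -1.4]
finger_gap: 0.341
t: 22.5
tcp_pos: [0.6014, -0.1098, 0.2049]
tool_rot: [0.999, -0.033, 0.0, 0.0]
force: [-1.5, 0.4, 5.5]
finger_gap: 0.336
```

```bash
python3 -m jog '[[[0.1,1,0,0],[0.3,4,0,0],[0.3,5,0,0],[0.3,5,0,0],[0.4,5,0,0],[0.3,5,0,0],[0.3,5,0,0],[0,0,0,0]]]' 0 20; python3 -m jog '[[[0.3,5,0,0],[0.4,5,0,0],[0.3,5,0,0],[0.3,5,0,0],[0.4,5,0,0],[0.3,5,0,0],[0.3,5,0,0],[0,0,0,0]]]'
```

```text
t: 23.5
tcp_pos: [0.6033, -0.0796, 0.2044]
tool_rot: [0.999, -0.033, 0.0, 0.0]
force: [-1.9, -3.5, 4.8]
finger_gap: 0.339
t: 24.5
tcp_pos: [0.6058, -0.0447, 0.2044]
tool_rot: [0.999, -0.033, 0.0, 0.0]
force: [-1.3, -3.3, 4.5]
finger_gap: 0.338
```

```bash
python3 -m jog '[[[0.1,2,0,0],[0.1,2,0,0],[0.1,2,0,0],[0.2,2,0,0],[0.1,2,0,0],[0.1,2,0,0],[0.1,1,0,0],[0,0,0,0]]]'; python3 -m jog '[[[0,0.5,0,0],[0.1,0.5,0,0],[0,0.5,0,0],[0,0.5,0,0],[0.1,0.5,0,0],[0,0.5,0,0],[0,0.5,0,0],[0,0.5,0,0]]]'
python3 - <<'E'
from h import *
s=manip.snapshot("scene")
cv2.imwrite("pics/g6.png",cv2.resize(s[190:270,240:350],None,fx=7,fy=7,interpolation=2)[:,:,::-1])
E
```

```text
t: 25.5
tcp_pos: [0.6066, -0.0322, 0.2044]
tool_rot: [0.999, -0.033, 0.0, 0.0]
force: [-0.9, -4.2, 4.2]
finger_gap: 0.341
t: 26.5
tcp_pos: [0.6068, -0.0284, 0.2044]
tool_rot: [0.999, -0.033, 0.0, 0.0]
force: [-1.1, -6.1, 4.7]
finger_gap: 0.341
```

View pics/g6.png

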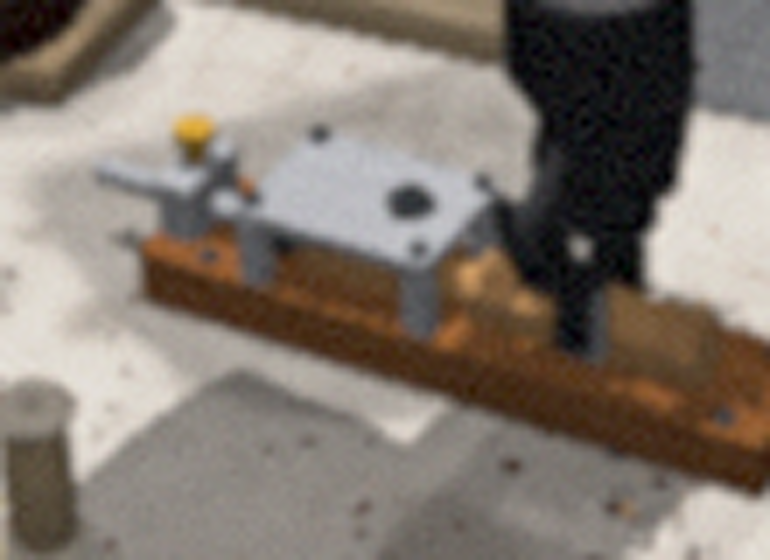

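```bash
python3 -m jog '[[[0,0.25,0,0],[0,0.25,0,0],[0,0.25,0,0],[0.1,0.25,0,0],[0,0.25,0,0],[0,0.25,0,0],[0,0.25,0,0],[0,0.25,0,0]]]'; python3 -m jog '[[[0,0.25,0,0],[0,0.25,0,0],[0,0.25,0,0],[0.1,0.25,0,0],[0,0.25,0,0],[0,0.25,0,0],[0,0,0,0],[0,0,0,0]]]'
```

```text
t: 27.55
tcp_pos: [0.6069, -0.0264, 0.2044]
tool_rot: [0.999, -0.033, 0.0, 0.0]
force: [-1.3, -4.3, 5.0]
finger_gap: 0.342
t: 28.55
tcp_pos: [0.607, -0.0248, 0.2044]
tool_rot: [0.999, -0.033, 0.0, 0.0]
force: [-0.7, -5.2, 4.8]
finger_gap: 0.344
```

```bash
python3 -m jog '[[[0,0.25,0,0],[0,0.25,0,0],[0,0.25,0,0],[0.1,0.25,0,0],[0,0.25,0,0],[0,0.25,0,0],[0,0.25,0,0],[0,0.25,0,0]]]'
```

```text
t: 29.55
tcp_pos: [0.6072, -0.0229, 0.2043]
tool_rot: [0.999, -0.033, 0.001, 0.0]
force: [-0.9, -5.4, 5.0]
finger_gap: 0.34
```

```bash
python3 -m jog '[[[0,0.25,0,0],[0,0.25,0,0],[0,0.25,0,0],[0.1,0.25,0,0],[0,0.25,0,0],[0,0.25,0,0],[0,0.25,0,0],[0,0.25,0,0]]]'
```

```text
t: 30.55
tcp_pos: [0.6073, -0.0209, 0.2044]
tool_rot: [0.999, -0.033, 0.001, 0.0]
force: [-0.1, -5.7, 3.4]
finger_gap: 0.338
```

```bash
python3 -m jog '[[[0,0.25,0,0],[0,0.25,0,0],[0,0.25,0,0],[0.1,0.25,0,0],[0,0.25,0,0],[0,0.25,0,0],[0,0.25,0,0],[0,0.25,0,0]]]'
```

```text
t: 31.55
tcp_pos: [0.6074, -0.0188, 0.2044]
tool_rot: [0.999, -0.033, 0.001, 0.0]
force: [-0.9, -5.6, 4.9]
finger_gap: 0.342
```

```bash
python3 -m jog '[[[0,0.25,0,0],[0,0.25,0,0],[0,0.25,0,0],[0.1,0.25,0,0],[0,0.25,0,0],[0,0.25,0,0],[0,0.25,0,0],[0,0.25,0,0]]]'
```

```text
t: 32.55
tcp_pos: [0.6076, -0.0171, 0.2044]
tool_rot: [0.999, -0.033, 0.001, 0.001]
force: [-0.6, -7.5, 3.9]
finger_gap: 0.343
```

```bash
python3 -m jog '[[[0,0.15,0,0],[0,0.15,0,0],[0,0.15,0,0],[0,0.15,0,0],[0,0.1,0,0],[0,0.1,0,0],[0,0,0,0],[0,0,0,0]]]'
```

```text
t: 33.55
tcp_pos: [0.6076, -0.0168, 0.2043]
tool_rot: [0.999, -0.033, 0.001, 0.001]
force: [-0.8, -8.4, 3.4]
finger_gap: 0.343
```

```bash
python3 -m jog '[[[0,0.15,0,0],[0,0.15,0,0],[0,0.15,0,0],[0,0.15,0,0],[0,0.1,0,0],[0,0.1,0,0],[0,0,0,0],[0,0,0,0]]]'
```

```text
t: 34.55
tcp_pos: [0.6075, -0.0165, 0.2043]
tool_rot: [0.999, -0.032, 0.001, 0.002]
force: [-0.8, -11.3, 3.7]
finger_gap: 0.346
```

```bash
python3 -m jog '[[[0,0,0,0],[0,0,0,0],[0,0,0,0],[0,0,0,0],[0,0,6,0],[0,0,20,0],[0,0,30,0],[0,0,30,0]]]' 60; python3 -m jog '[[[-20,-40,20,0],[-20,-40,20,0],[-20,-40,20,0],[-20,-40,20,0],[-20,-40,20,0],[-20,-40,10,0],[0,0,0,0],[0,0,0,0]]]'
python3 - <<'E'
from h import *
s=manip.snapshot("scene");t=manip.snapshot("top")
cv2.imwrite("pics/g7s.png",s[:,:,::-1]);cv2.imwrite("pics/g7t.png",t[:,:,::-1])
a=cv2.resize(s[185:265,240:360],(780,520),interpolation=2)
cv2.imwrite("pics/g7.png",cv2.convertScaleAbs(a,alpha=1.5)[:,:,::-1])
for nm,bx in(("offcut",(190,262,250,300)),): print(nm,bar("top",t,bx,.015))
d=cv2.absdiff(t,cv2.imread("pics/top0.png")[:,:,::-1]).max(2)
print(manip.sense()['tcp_pos'])
E
```

```text
t: 35.55
tcp_pos: [0.6071, -0.0145, 0.2913]
tool_rot: [0.999, -0.033, -0.0, -0.0]
force: [0.3, -0.4, -0.7]
finger_gap: 0.6
t: 36.55
tcp_pos: [0.4869, -0.2542, 0.4003]
tool_rot: [0.999, -0.033, -0.0, -0.0]
force: [-0.4, -0.2, -0.1]
finger_gap: 0.6
offcut {'n': 418, 'mid': array([447.5, 257.7]), 'mean': array([447.3, 256.7]), 'ang': np.float64(-102.4), 'L': np.float64(112.0), 'W': np.float64(27.1)}
[ 0.48730937 -0.25346557  0.39989043]
```

View pics/g7.png

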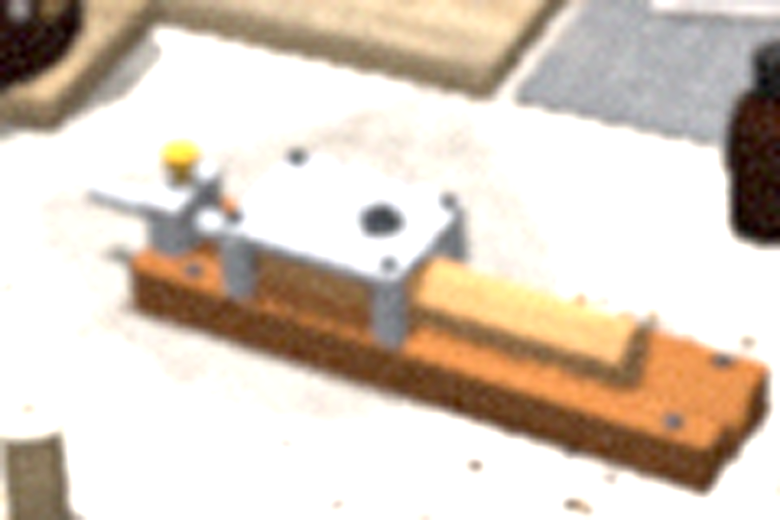

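```bash
python3 - <<'E'
from h import *
t=cv2.imread("pics/g7t.png")[:,:,::-1];t0=cv2.imread("pics/top0.png")[:,:,::-1]
# column where the groove row changes brightness: handle rear end
for r in (217,219,221,223): print(r,t[r,318:362].astype(int).sum(1).tolist())
for nm,i in(("before",t0),("after",t)):
    g=cv2.cvtColor(i,cv2.COLOR_RGB2GRAY); print(nm,g[211:219,232:250].tolist())
print((ray("top",[[c,221] for c in(335,338,341,344)],.045)*1000).round(1).tolist())
a=cv2.imread("pics/scene0.png").astype(int);b=cv2.imread("pics/g7s.png").astype(int)
print("scene stop diff",np.abs(a-b)[203:225,252:276].max(), "offsite diff",np.abs(a-b)[203:225,300:330].max())
cv2.imwrite("pics/cmp.png",cv2.resize(np.vstack([t0[195:245,230:370],t[195:245,230:370]]),None,fx=5,fy=5,interpolation=2)[:,:,::-1])
E
```

```text
217 [395, 395, 393, 392, 391, 393, 389, 385, 382, 384, 381, 378, 377, 375, 372, 370, 368, 357, 348, 346, 344, 337, 309, 257, 233, 230, 227, 230, 233, 239, 238, 234, 233, 233, 230, 228, 227, 226, 227, 235, 265, 346, 443, 482]
219 [388, 389, 389, 390, 390, 393, 393, 392, 394, 393, 393, 394, 393, 395, 393, 394, 389, 379, 372, 374, 375, 369, 339, 268, 229, 222, 226, 224, 225, 226, 225, 223, 223, 221, 222, 221, 219, 219, 219, 221, 245, 311, 397, 459]
221 [321, 321, 323, 326, 325, 330, 333, 332, 333, 336, 338, 339, 338, 340, 335, 325, 336, 340, 339, 341, 349, 346, 310, 239, 212, 213, 217, 215, 214, 215, 217, 217, 219, 221, 218, 217, 218, 218, 218, 228, 275, 384, 480, 508]
223 [289, 290, 291, 295, 295, 297, 301, 299, 298, 302, 305, 306, 307, 308, 306, 303, 303, 294, 292, 291, 293, 288, 268, 223, 202, 206, 204, 197, 198, 199, 201, 204, 206, 204, 202, 197, 197, 194, 197, 214, 280, 398, 488, 511]
before [[117, 120, 120, 117, 114, 110, 109, 112, 111, 110, 111, 114, 114, 114, 112, 111, 110, 111], [119, 121, 119, 117, 117, 122, 123, 124, 122, 120, 119, 118, 117, 117, 116, 113, 109, 110], [119, 11
[... 660 characters left out ...]
2, 140, 141, 140, 138, 137, 132, 129, 129], [140, 140, 138, 137, 142, 153, 158, 159, 159, 158, 158, 158, 156, 155, 153, 148, 145, 145], [139, 139, 137, 135, 135, 138, 141, 143, 145, 146, 148, 150, 150, 152, 152, 150, 151, 152], [137, 136, 135, 133, 127, 120, 119, 118, 115, 116, 118, 120, 123, 124, 121, 116, 122, 131], [134, 133, 132, 132, 131, 128, 126, 116, 97, 87, 87, 88, 89, 87, 85, 83, 88, 97], [134, 134, 133, 133, 135, 136, 134, 125, 104, 93, 91, 91, 89, 86, 85, 87, 90, 94], [138, 136, 134, 134, 135, 137, 137, 134, 127, 122, 121, 120, 118, 114, 112, 114, 116, 118]]
[[600.0, -49.2, 45.0], [600.0, -57.2, 45.0], [600.0, -65.2, 45.0], [600.0, -73.1, 45.0]]
scene stop diff 27 offsite diff 47
```

View pics/cmp.png

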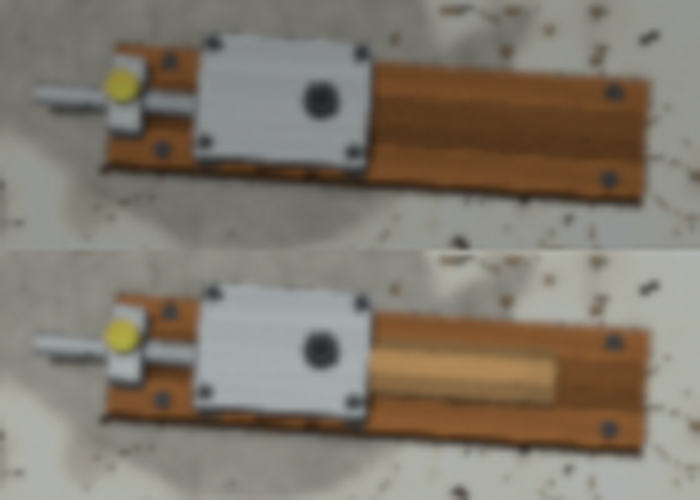

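```bash
python3 -m jog '[[[19,27,0,0],[19,27,0,0],[19,27,0,0],[19,27,0,0],[19,27,0,0],[20,28.5,0,0],[0,0,-40,0],[0,0,-40,0]]]' 0 20; python3 -m jog '[[[0,0,-40,0],[0,0,-30,0],[0,0,-20,0],[0,0,-14,0],[0,0,-7,0],[0,0,-3,0],[0,0,0,0],[0,0,0,0]]]';  python3 -m jog '[[[0,1,0,0],[0.1,1,0,0],[0.1,1,0,0],[0.1,1,0,0],[0.1,1,0,0],[0,1,0,0],[0.1,1,0,0],[0,1,0,0]]]'
```

```text
t: 37.65
tcp_pos: [0.6026, -0.0887, 0.3194]
tool_rot: [1.0, -0.031, 0.0, 0.0]
force: [0.6, 0.0, -0.9]
finger_gap: 0.0
t: 38.65
tcp_pos: [0.6024, -0.0912, 0.207]
tool_rot: [0.999, -0.033, 0.001, 0.0]
force: [0.8, 0.6, 0.7]
finger_gap: -0.002
t: 39.65
tcp_pos: [0.6027, -0.083, 0.2062]
tool_rot: [0.999, -0.033, 0.0, -0.0]
force: [0.1, -0.7, -0.0]
finger_gap: 0.004
```

```bash
python3 -m jog '[[[0,0.3,0,0],[0,0.3,0,0],[0.1,0.3,0,0],[0,0.3,0,0],[0,0.3,0,0],[0,0.3,0,0],[0.1,0.2,0,0],[0,0,0,0]]]'
```

```text
t: 40.65
tcp_pos: [0.6029, -0.0811, 0.2062]
tool_rot: [0.999, -0.033, -0.0, -0.0]
force: [0.1, 0.1, -0.4]
finger_gap: -0.001
```

```bash
python3 -m jog '[[[0,0.3,0,0],[0,0.3,0,0],[0.1,0.3,0,0],[0,0.3,0,0],[0,0.3,0,0],[0,0.3,0,0],[0.1,0.2,0,0],[0,0,0,0]]]'
```

```text
t: 41.65
tcp_pos: [0.6031, -0.0791, 0.2062]
tool_rot: [0.999, -0.033, 0.0, -0.0]
force: [0.2, 1.1, 0.2]
finger_gap: -0.001
```

```bash
python3 -m jog '[[[0,0.2,0,0],[0,0.2,0,0],[0.1,0.2,0,0],[0,0.2,0,0],[0,0.2,0,0],[0,0.2,0,0],[0,0,0,0],[0,0,0,0]]]'
```

```text
t: 42.65
tcp_pos: [0.6032, -0.0779, 0.2062]
tool_rot: [0.999, -0.033, 0.0, 0.0]
force: [0.2, 0.4, -0.2]
finger_gap: -0.001
```

Not yet in contact; I'll go on.

```bash
python3 -m jog '[[[0,0.3,0,0],[0,0.3,0,0],[0.1,0.3,0,0],[0,0.2,0,0],[0,0.2,0,0],[0,0.2,0,0],[0,0,0,0],[0,0,0,0]]]'
```

```text
t: 43.65
tcp_pos: [0.6033, -0.0764, 0.2062]
tool_rot: [0.999, -0.033, 0.0, 0.0]
force: [-0.3, 0.8, 0.0]
finger_gap: 0.001
```

```bash
python3 -m jog '[[[0,0.2,0,0],[0,0.2,0,0],[0.1,0.2,0,0],[0,0.2,0,0],[0,0.2,0,0],[0,0.2,0,0],[0,0,0,0],[0,0,0,0]]]'
```

```text
t: 44.65
tcp_pos: [0.6033, -0.0758, 0.2062]
tool_rot: [0.999, -0.033, 0.0, 0.001]
force: [-1.1, -5.2, -0.3]
finger_gap: -0.001
```

```bash
python3 -m jog '[[[0,0.2,0,0],[0,0.2,0,0],[0.1,0.2,0,0],[0,0.2,0,0],[0,0.2,0,0],[0,0.2,0,0],[0,0,0,0],[0,0,0,0]]]'
```

```text
t: 45.65
tcp_pos: [0.6034, -0.0755, 0.2063]
tool_rot: [0.999, -0.033, -0.0, 0.001]
force: [-1.9, -9.5, 0.2]
finger_gap: 0.001
```

```bash
python3 -m jog '[[[-0.1,-2,0,0],[-0.3,-5,0,0],[-0.3,-5,0,0],[0,0,20,0],[0,0,40,0],[0,0,40,0],[-20,-40,20,0],[-20,-40,0,0]]]'; python3 -m jog '[[[-20,-40,0,0],[-20,-40,0,0],[-20,-40,0,0],[0,0,0,0],[0,0,0,0],[0,0,0,0],[0,0,0,0],[0,0,0,0]]]'
python3 - <<'E'
from h import *
t=manip.snapshot("top");s=manip.snapshot("scene")
g=cv2.cvtColor(t,cv2.COLOR_RGB2GRAY);print(g[213,232:242].tolist(),t[219,336:346].astype(int).sum(1).tolist())
print(bar("top",t,(190,262,250,300),.015))
cv2.imwrite("pics/end.png",cv2.convertScaleAbs(s[:,:,::-1],alpha=1.2))
E
```

```text
t: 46.65
tcp_pos: [0.5632, -0.1663, 0.3301]
tool_rot: [0.999, -0.032, 0.003, 0.001]
force: [0.7, 0.1, -0.2]
finger_gap: 0.002
t: 47.65
tcp_pos: [0.5031, -0.2853, 0.3262]
tool_rot: [0.999, -0.033, -0.0, -0.0]
force: [0.1, -0.7, 0.2]
finger_gap: -0.001
[141, 142, 141, 140, 144, 154, 159, 161, 161, 160] [378, 378, 376, 371, 337, 260, 228, 227, 230, 227]
{'n': 419, 'mid': array([447.5, 257.6]), 'mean': array([447.3, 256.8]), 'ang': np.float64(-102.5), 'L': np.float64(112.0), 'W': np.float64(26.7)}
```

View pics/end.png

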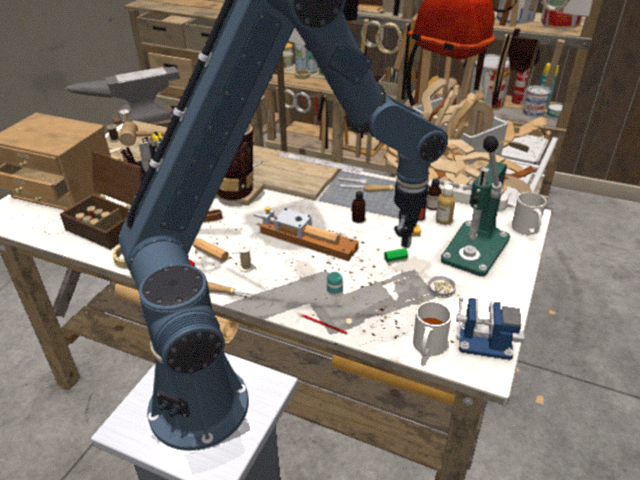

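The handle lies in the groove (about 325,240), the bystanders in view are in place, and the arm is clear of everything.

```bash
python3 -c "
from station import manip;print(manip.sign_off())"
```

```text
the job is handed in; nothing more can be done
None
```

The jig is loaded and handed in at about 48 s. I set the spacer in the groove and slid it partly under the hood. The handle blank went in behind it, neck first, and I pushed both in until they met resistance.

**Home against the stop:** the push stalled firmly at about 11 N. The neck tip was then about 20 mm inside the hood's mouth, so the stop face is about 80 mm in, within its stated range. A second push on the blank's rear end with the fingers shut met resistance at once. It moved only about 0.3 mm for 1.2 mm commanded, at about 9.5 N.

**Stop setting:** measured forces along the groove stayed at or below about 11 N. The visible end of the stop rod stayed at the same pixels before and after.

**Everything else:** the plain offcut measured unmoved. The other bystanders and the green look-alike looked in place in the last picture, but I did not measure them.

**Not seen directly:** the contacts under the hood (spacer to stop, neck to spacer) are hidden from both cameras and rest on the force evidence.

**Disagreement:** while seating the spacer, the groove turned out about 2.5 mm farther in x than I had measured from the top picture. I corrected for it by feel.

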